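# Store the short candle in the push-to-open drawer

## Task

At the candle-making counter, press the round metal push button on top of the wooden chest so that its hidden drawer springs open. Then stand the short, thick candle (not the tall one or the slim one) upright on the floor of the open drawer, let go of it, and leave the drawer open.

Things in the scene. Friction and masses are not known exactly. Their poses are not given: they have to be found in the camera images.
- stub_mid (a point): Centre of the short thick white candle: 40 mm diameter, 70 mm tall (35 mm above its underside), about 80 g, thin wick on top; z up along it. It stands on a 6 mm cork board left of the chest. Two other white candles stand there too, places swapped from start to start, centres at least 100 mm apart: one 40 mm diameter, 125 mm tall, one 26 mm diameter, 105 mm tall; those are not to be stored.
- button_top (a point): Centre of the top of the round steel push button, 32 mm diameter, 12 mm proud of the middle of the chest's top. Pressed down it travels 8 mm (2 N to start, 4.5 N to bottom), frees the drawer at about 5 mm and springs back. The fixed wooden chest is 220 mm deep (x, front to back), 200 mm wide, 95 mm high; a tape roll, 66 mm wide, 24 mm high, lies on its far right corner. z is up.
- drawer (a joint): How far the chest's drawer is out, m: 0 shut (front flush, no handle), 0.13 fully out. Once released, a spring slides it out level in about 1 s, towards the robot's side of the chest, and holds it out with about 0.75 N, so it gives if pushed back.
- drawer_floor (a point): Centre of the drawer's inner floor, 16 mm above the worktop; moves with the drawer along its own -x as that opens. x points from the drawer front to the chest's back, y across, z up. Inner floor 110 mm (x) by 160 mm (y); side and rear walls rise 40 mm above it, the front 61 mm. Fully out, this point is 63 mm in front of the chest's front face.
Not all that is in view belongs to the job. Leave any pink look-alike of the part that bears stub_mid alone.

How it is judged:
On the way:
1. the button has been pressed and the drawer has sprung at least 100 mm out (value of joint drawer above 0.1 m), for 0.2 s.
At the end, for the whole second after the job is handed in: The drawer is at least 100 mm out and the short thick candle stands inside it, on its floor (centre 25 to 45 mm above the floor, within 45 mm of the floor's centre along x and 70 mm along y), upright within about 10 degrees (value of joint drawer above 0.1 m and x of stub_mid in the frame of drawer_floor between -0.045 and 0.045 m and y of stub_mid in the frame of drawer_floor between -0.07 and 0.07 m and z of stub_mid in the frame of drawer_floor between 0.025 and 0.045 m and angle between stub_mid's own z axis and vertical below 0.17 rad); the robot touches nothing.
It also fails if it takes over 48 s, if anything falls off the work surface, if the arm or the gripper's body presses on something with over 40 N, if the wrist force passes 120 N, or if a joint passes its speed limit or range.

## Robot

A 7-joint arm with a two-finger parallel gripper is mounted at the origin on the work surface. World frame = base frame: x ahead of the robot, y to its left, z up, the work surface at z = 0. Lengths are in m, angles in rad, forces in N, time in s.
With the tool pointing down it reaches from about 0.4 to 0.925 m from the base axis. Payload 5.6 kg.
Tool frame: the origin (TCP) lies at the very end of the fingers, on their centre line; the grasp point (between the pads) lies 19 mm behind it (robot.grasp_offset is the distance from the TCP to the grasp point, in m); z points along the fingers, y is the line along which they close (so a half turn about z gives the same grasp; the last joint's range is limited). The gripper opens to 85 mm and grips with 20 to 120 N. Pads are 22 mm wide; open, the fingers measure 114 mm over their backs; the gripper's body (76 mm by 85 mm) begins 54 mm behind the grasp point. The pads swing forward as they close: fully open they stand 13 mm farther back than shut.
Start: joints at [1.13, 0.468, -0.012, 1.603, 0.006, 1.071, -0.056], TCP at [0.252, -0.599, 0.231] pointing down, gripper open.
Joint ranges: [-2.53, 2.53], [-0.31, 2.02], [-1.57, 1.55], [0.28, 2.44], [-1.29, 4.43], [0.15, 1.84], [-2.92, 2.92]. Speed limits (rad/s): [2.57, 2.57, 3.14, 3.14, 3.14, 3.14, 3.14].

## Interface

Orientations are given as a unit quaternion [x, y, z, w].
In Python, from workcell import robot gives the robot as it stands. The module is installed in compiled form; this text tells all that it offers.
- The arm moves only by the tool arm_command, never from a script. Its argument "increments" is a list of rows, each an object with "angular": the turn, a rotation vector about the tool's x, y, z in degrees, a list of three; "slide": the shift along the tool's x, y, z in mm, a list of three; "fingers": the gripper command: -1 is fully open, 1 is shut, values between are in proportion. In form: [{"angular": [wx, wy, wz], "slide": [tx, ty, tz], "fingers": fingers}, ...]. A call has 1 to 5 rows; each row is the pose to reach, as a shift and turn from the pose commanded when the call began, along the tool's axes at that moment; what a row does not reach only later rows make up. A row lasts 1/12 s, in which the tool goes at most 41.7 mm and 7.16 degrees, less where a joint would pass 70% of its speed; a pose out of reach is approached as far as the arm can. A call with a gripper value outside its range is refused whole. The fingers move at their own pace and stop on an object; "grip_force" is the grip in N (left out, the last holds). Time passes only in rows, so rows that repeat a pose let the fingers close. It gives the time, the measured TCP pose, the force, the opening and the grip force at its end, in the units of the state.
- robot.sense(): the state, without advancing time (a new reading comes with each control period).
- robot.get_image(name): name is "side" or "top"; returns the picture (420x560x3 uint8, red, green, blue); there is no depth.
- robot.get_calibration(name): a dict with "fx", "fy", "cx", "cy" (pixels), "k1" (the pictures are not rectified: a ray, as slopes to the right and down, at radius r is drawn at 1 + k1 r^2 times it, then the intrinsics apply), "pose" (4x4, takes a point from camera to world coordinates). Camera axes: x right, y up, looking along -z (the intrinsics and any distortion apply to the point x, -y, -z); pixel columns grow to the right and rows downward; lengths in m; the calibration is good to about 2 mm. A picture is of the moment at which its call begins. get_calibration takes no time and is no camera call.
- robot.sign_off(): hands the job in; it is judged then, once.
The state is a dict: "time_s": time; "qpos": joint angles; "joint_velocities": joint speeds; "tau": joint torques, N m; "eef_pos": TCP position; "eef_rot": TCP orientation; "force": force on the tool from outside, world axes, zero at the start; "torque": the same for the moment, N m; "finger_gap": opening from 0.0 (shut) to 1.0 (fully open); "grasp_force": force on a finger pad.
Only numpy, scipy, OpenCV 4.12 (cv2) and the standard library are available. Lean on these libraries where they do the work, as an engineer would, in place of code of your own. Each camera call takes 0.05 s, during which the arm holds its last target. There are 200 camera calls.

## Working session

There is one attempt and no reset: what is moved stays moved. The work goes in short steps, Python scripts to look and compute and a tool call to move; the robot and the scene stay as the last step left them, time stands still between calls to the robot, and variables do not carry over. Pictures are saved under pics/ and viewed, at most 10 in all, crops included, and the job is handed in when it is done.

Besides the shell and the picture viewer there is one more tool, called after "Call:" by a JSON object that holds its "op" and its "data". arm_command: Moves the arm, as the interface text tells. Its arguments: {"type":"object","properties":{"increments":{"type":"array"},"grip_force":{"type":"number"}},"required":["increments"]}

```bash
mkdir -p pics; cat > h.py <<'E'
import numpy as np, cv2
from workcell import robot
def ray(name,u,v):
    c=robot.get_calibration(name); K=np.array([[c['fx'],0,c['cx']],[0,c['fy'],c['cy']],[0,0,1.]])
    p=cv2.undistortPoints(np.array([[[u,v]]],float),K,np.array([c['k1'],0,0,0.]))[0,0]
    # forward model: distorted = ideal*(1+k1 r^2)
    P=np.array(c['pose']); return P[:3,3],P[:3,:3]@np.array([p[0],-p[1],-1])
def on_z(name,u,v,z):
    o,d=ray(name,u,v); return o+d*(z-o[2])/d[2]
def proj(name,X):
    c=robot.get_calibration(name);P=np.array(c['pose']);q=P[:3,:3].T@(np.array(X)-P[:3,3])
    a=np.array([q[0],-q[1]])/-q[2];a=a*(1+c['k1']*(a@a));return a*[c['fx'],c['fy']]+[c['cx'],c['cy']]
def snap(name,fn):
    im=robot.get_image(name)[:,:,::-1].copy();cv2.imwrite('pics/'+fn,im);return im
E
python3 - <<'E'
from h import *
for n in('side','top'):
    snap(n,n+'0.png');print(n,np.array(robot.get_calibration(n)['pose']).round(3).tolist())
s=robot.sense();print(s['time_s'],s['eef_pos'],s['eef_rot'],s['finger_gap'],s['force'])
E
```

```text
side [[-0.904, 0.329, -0.272, 0.334], [-0.427, -0.686, 0.59, 0.578], [0.007, 0.649, 0.76, 0.734], [0.0, 0.0, 0.0, 1.0]]
top [[0.005, 1.0, -0.029, 0.532], [-0.999, 0.006, 0.042, 0.101], [0.043, 0.029, 0.999, 0.904], [0.0, 0.0, 0.0, 1.0]]
0.1 [ 0.25153055 -0.59881086  0.23039857] [ 9.80290306e-01  1.97560781e-01 -2.23816415e-04 -7.76475714e-04] 1.002312881712301 [ 0.18502784 -0.03283787 -0.19509285]
```

View pics/top0.png

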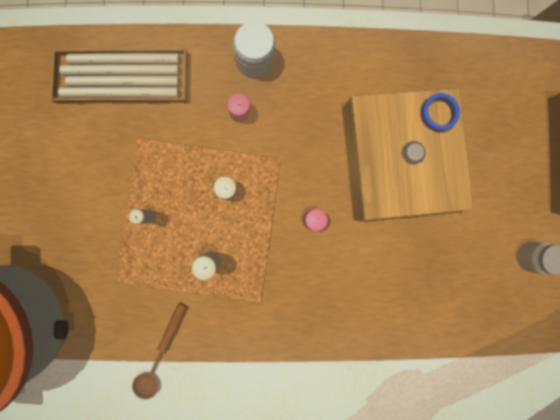

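View pics/side0.png

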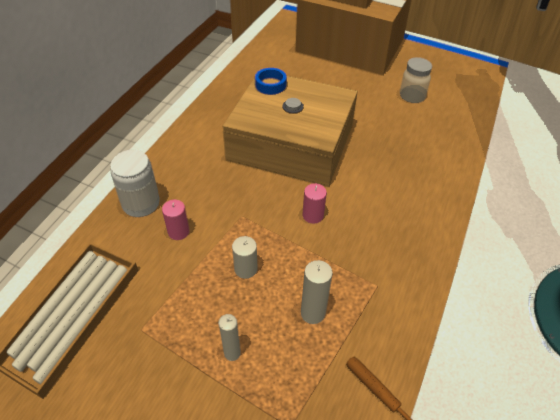

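Top view: the candidates are (225,188) short thick, (204,268) tall thick and (137,217) slim. In the side view they are at (245,257), (316,290) and (230,338). The first fits, being wide and about as tall as 1.7 diameters. The pink ones at (238,104) and (316,220) are look-alikes to leave alone. The button is at top (415,152) and the chest at (352–470, 90–219).

```bash
python3 - <<'E'
from h import *
t=cv2.imread('pics/top0.png');s=cv2.imread('pics/side0.png')
a=cv2.resize(t[70:310,100:500],(800,480),interpolation=3)
b=cv2.resize(s[220:370,200:350],(480,480),interpolation=3)[:, :]
cv2.imwrite('pics/crop1.png',np.hstack([cv2.resize(t[150:300,110:260],(400,400)),cv2.resize(s[220:370,200:350],(400,400))]))
hsv=cv2.cvtColor(t,cv2.COLOR_BGR2HSV)
m=((hsv[...,1]<75)&(hsv[...,2]>150)).astype(np.uint8)
n,_,st,ce=cv2.connectedComponentsWithStats(m)
for i in range(1,n):
    if 60<st[i,4]<1500 and 100<ce[i][0]<300 and ce[i][1]>140: 
        print(st[i],ce[i].round(1),[on_z('top',*ce[i],z).round(3).tolist() for z in(.076,.131,.111)])
m=((hsv[...,1]<75)).astype(np.uint8)[130:175,390:440]
n,_,st,ce=cv2.connectedComponentsWithStats(m)
for i in range(1,n):
    if st[i,4]>60: c=ce[i]+[390,130];print('btn',st[i],c,on_z('top',*c,.107))
print('btn eye',on_z('top',415,152,.107), on_z('side',292,105,.107))
for p in[(352,98),(459,90),(470,210),(363,219)]:print(on_z('top',*p,.095).round(3))
for p in[(228,123),(333,151),(357,92),(259,77)]:print('s',on_z('side',*p,.095).round(3))
print('short top side',on_z('side',245,245,.076))
for p in[(316,220),(238,104)]:print('pink',on_z('top',*p,.06).round(3))
E
```

```text
[214 177  22  22 364] [224.6 187.4] [[0.584, 0.159, 0.076], [0.58, 0.155, 0.131], [0.581, 0.156, 0.111]]
[130 210  14  13 149] [136.4 216. ] [[0.532, 0.314, 0.076], [0.532, 0.299, 0.131], [0.532, 0.305, 0.111]]
[192 256  24  23 418] [203.5 267.3] [[0.443, 0.195, 0.076], [0.449, 0.189, 0.131], [0.447, 0.191, 0.111]]
btn [ 13  12  21  21 336] [413.58630952 152.08928571] [ 0.6462021  -0.16967023  0.107     ]
btn eye [ 0.64640619 -0.17221915  0.107     ] [ 0.64163813 -0.16312533  0.107     ]
[ 0.742 -0.064  0.095]
[ 0.763 -0.261  0.095]
[ 0.546 -0.278  0.095]
[ 0.529 -0.082  0.095]
s [ 0.736 -0.073  0.095]
s [ 0.525 -0.087  0.095]
s [ 0.544 -0.277  0.095]
s [ 0.75  -0.235  0.095]
short top side [0.57930928 0.15945702 0.076     ]
pink [ 0.527 -0.005  0.06 ]
pink [0.736 0.137 0.06 ]
```

View pics/crop1.png

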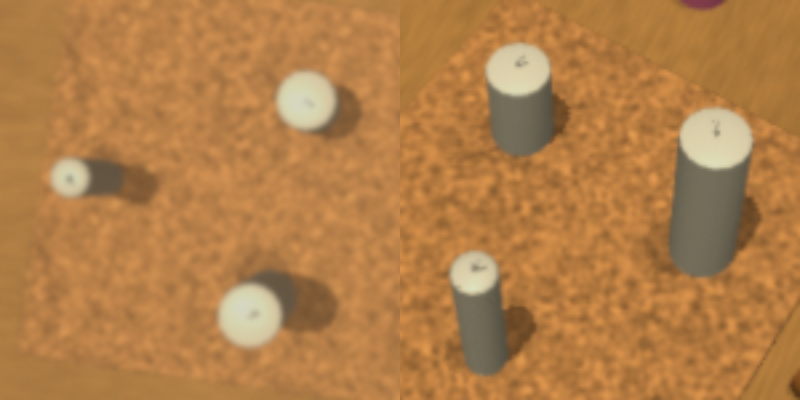

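The crop confirms it: the short thick candle is at top (225,188) and side (245,257), about (0.582, 0.159). The chest is centred at about (0.645, -0.170) with a yaw of about 5°. Next I go to the button with the fingers shut.

Call:
{"op": "arm_command", "data": {"increments": [{"angular": [0,0,6],"slide": [36,-17,0],"fingers": 1},{"angular": [0,0,12],"slide": [72,-33,0],"fingers": 1},{"angular": [0,0,17.8],"slide": [108,-50,0],"fingers": 1},{"angular": [0,0,17.8],"slide": [144,-66,0],"fingers": 1},{"angular": [0,0,17.8],"slide": [180,-83,0],"fingers": 1}]}}

```text
time_s: 0.52
eef_pos: [0.3864, -0.4514, 0.2309]
eef_rot: [0.999, 0.043, -0.0, -0.0]
force: [1.1, -0.8, -0.9]
finger_gap: 0.302
grasp_force: 0.0
```

Call:
{"op": "arm_command", "data": {"increments": [{"angular": [0,0,0],"slide": [28,-26,0],"fingers": 1},{"angular": [0,0,0],"slide": [56,-52,0],"fingers": 1},{"angular": [0,0,0],"slide": [84,-78,0],"fingers": 1},{"angular": [0,0,0],"slide": [112,-104,0],"fingers": 1},{"angular": [0,0,0],"slide": [140,-130,0],"fingers": 1}]}}

```text
time_s: 0.93
eef_pos: [0.5145, -0.3097, 0.231]
eef_rot: [0.999, 0.043, -0.0, -0.0]
force: [0.2, 0.7, -1.0]
finger_gap: -0.002
grasp_force: 0.0
```

Call:
{"op": "arm_command", "data": {"increments": [{"angular": [0,0,0],"slide": [28,-26,10],"fingers": 1},{"angular": [0,0,0],"slide": [56,-52,25],"fingers": 1},{"angular": [0,0,0],"slide": [84,-78,40],"fingers": 1},{"angular": [0,0,0],"slide": [112,-104,55],"fingers": 1},{"angular": [0,0,0],"slide": [139,-129,70],"fingers": 1}]}}

```text
time_s: 1.35
eef_pos: [0.6419, -0.1689, 0.1602]
eef_rot: [0.999, 0.044, -0.0, -0.0]
force: [0.3, 0.6, 0.1]
finger_gap: -0.001
grasp_force: 0.0
```

Call:
{"op": "arm_command", "data": {"increments": [{"angular": [0,0,0],"slide": [0,0,20],"fingers": 1},{"angular": [0,0,0],"slide": [0,0,35],"fingers": 1},{"angular": [0,0,0],"slide": [0,0,35],"fingers": 1}]}}

```text
time_s: 1.6
eef_pos: [0.6386, -0.1692, 0.1218]
eef_rot: [0.999, 0.044, -0.004, -0.001]
force: [-1.9, -0.2, -0.0]
finger_gap: -0.004
grasp_force: 0.0
```

```bash
python3 - <<'E'
from h import *
a=snap('side','side1.png');b=snap('top','top1.png')
cv2.imwrite('pics/c2.png',np.hstack([cv2.resize(a[40:200,200:400],(400,320)),cv2.resize(b[70:230,330:530],(400,320))]))
s=robot.sense();print(s['time_s'],s['eef_pos'],s['force'],s['finger_gap'])
E
```

```text
1.7 [ 0.64038746 -0.17103136  0.12561334] [ 1.03534075 -0.65668812 -0.39903018] -0.000499382116250989
```

View pics/c2.png

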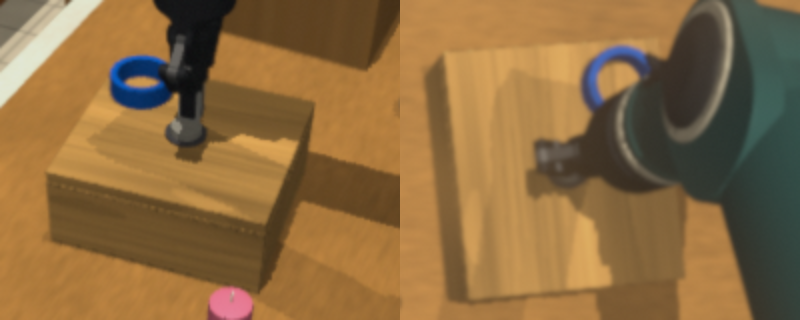

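The closed fingertips are over the button (side crop at (187,130)), so I press down gently.

Call:
{"op": "arm_command", "data": {"increments": [{"angular": [0,0,0],"slide": [3,0,10],"fingers": 1},{"angular": [0,0,0],"slide": [3,0,17],"fingers": 1},{"angular": [0,0,0],"slide": [3,0,21],"fingers": 1},{"angular": [0,0,0],"slide": [3,0,24],"fingers": 1},{"angular": [0,0,0],"slide": [3,0,25],"fingers": 1}]}}

```text
time_s: 2.12
eef_pos: [0.6443, -0.171, 0.1015]
eef_rot: [0.999, 0.043, 0.0, 0.0]
force: [0.3, -0.5, 3.5]
finger_gap: -0.003
grasp_force: 1.6
```

Call:
{"op": "arm_command", "data": {"increments": [{"angular": [0,0,0],"slide": [0,0,1],"fingers": 1},{"angular": [0,0,0],"slide": [0,0,2],"fingers": 1},{"angular": [0,0,0],"slide": [0,0,2],"fingers": 1}]}}

```text
time_s: 2.37
eef_pos: [0.6443, -0.171, 0.0997]
eef_rot: [0.999, 0.043, 0.0, 0.0]
force: [0.0, -0.7, 4.7]
finger_gap: -0.0
grasp_force: 1.9
```

Call:
{"op": "arm_command", "data": {"increments": [{"angular": [0,0,0],"slide": [0,0,-15],"fingers": 1},{"angular": [0,0,0],"slide": [0,0,-55],"fingers": 1},{"angular": [0,0,0],"slide": [0,0,-96],"fingers": 1},{"angular": [0,0,0],"slide": [0,-30,-120],"fingers": 0},{"angular": [0,0,0],"slide": [0,-70,-120],"fingers": -1}]}}

```text
time_s: 2.78
eef_pos: [0.6408, -0.1052, 0.2256]
eef_rot: [0.999, 0.04, 0.005, 0.002]
force: [1.6, 0.2, -0.5]
finger_gap: 0.276
grasp_force: 0.0
```

Call:
{"op": "arm_command", "data": {"increments": [{"angular": [0,0,0],"slide": [0,-40,0],"fingers": -1},{"angular": [0,0,0],"slide": [0,-80,0],"fingers": -1},{"angular": [0,0,0],"slide": [0,-120,0],"fingers": -1},{"angular": [0,0,0],"slide": [-10,-160,0],"fingers": -1},{"angular": [0,0,0],"slide": [-20,-200,0],"fingers": -1}]}}

```text
time_s: 3.2
eef_pos: [0.5994, 0.0989, 0.2187]
eef_rot: [0.999, 0.044, -0.001, -0.0]
force: [1.3, 0.8, 0.5]
finger_gap: 0.976
grasp_force: 0.0
```

```bash
python3 - <<'E'
from h import *
a=snap('side','side2.png');b=snap('top','top2.png')
cv2.imwrite('pics/c3.png',np.hstack([cv2.resize(a[60:360,150:400],(400,480)),cv2.resize(b[80:380,250:500],(400,480))]))
s=robot.sense();print(s['time_s'],s['eef_pos'],s['eef_rot'],s['force'],s['finger_gap'])
E
```

```text
3.3 [0.59712286 0.10667691 0.21908091] [ 0.99874698  0.04996964 -0.00117991 -0.00247205] [ 0.05646383  0.55046052 -0.05979423] 1.001372407023101
```

View pics/c3.png

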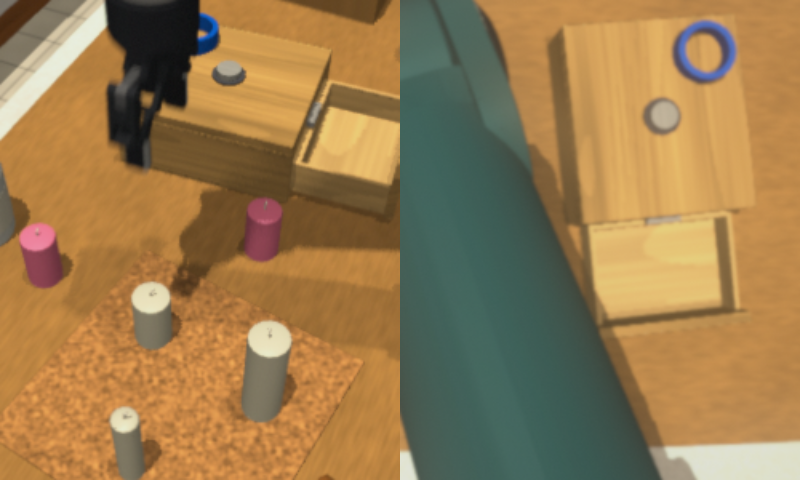

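The drawer is open: floor at crop right (660,268), front edge around (674,321). The arm is clear of it, and the candle's still standing. I move over the candle.

Call:
{"op": "arm_command", "data": {"increments": [{"angular": [0,0,0],"slide": [-5,-30,20],"fingers": -1},{"angular": [0,0,0],"slide": [-10,-53,40],"fingers": -1},{"angular": [0,0,0],"slide": [-10,-53,80],"fingers": -1},{"angular": [0,0,0],"slide": [-10,-53,100],"fingers": -1},{"angular": [0,0,0],"slide": [-10,-53,100],"fingers": -1}]}}

```text
time_s: 3.72
eef_pos: [0.5819, 0.1481, 0.114]
eef_rot: [0.999, 0.044, -0.005, 0.001]
force: [-1.3, -0.9, -0.2]
finger_gap: 1.004
grasp_force: 0.0
```

```bash
python3 - <<'E'
from h import *
a=snap('side','side3.png')
cv2.imwrite('pics/c4.png',cv2.resize(a[150:320,160:340],(540,510)))
s=robot.sense();print(s['time_s'],s['eef_pos'],s['eef_rot'],s['force'],s['finger_gap'])
for z in(.06,.077):print(on_z('top',421.3,280.6,z).round(3))
print('floor',on_z('top',412,247.5,.016).round(3))
E
```

```text
3.7667 [0.58387711 0.14817221 0.1167513 ] [ 9.99037586e-01  4.37558867e-02 -2.98448607e-03  6.45402937e-04] [-0.33055883 -0.61607233  0.63733143] 0.9996428799782701
[ 0.417 -0.2    0.06 ]
[ 0.419 -0.194  0.077]
floor [ 0.475 -0.197  0.016]
```

View pics/c4.png

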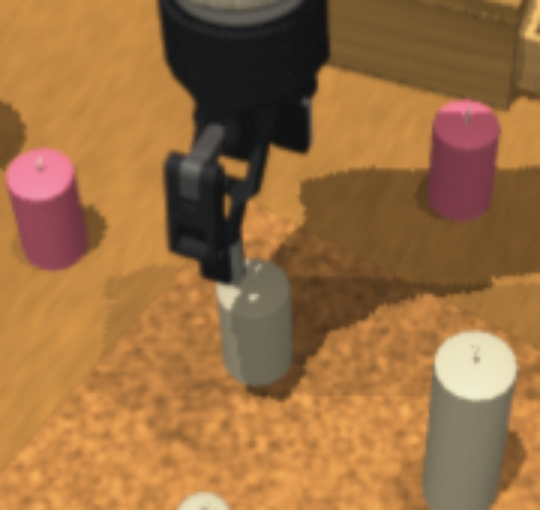

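The open fingers hover above the candle (crop (255,320)). I shift 11 mm further left, then go down.

Call:
{"op": "arm_command", "data": {"increments": [{"angular": [0,0,0],"slide": [-1,-11,0],"fingers": -1},{"angular": [0,0,0],"slide": [-1,-11,0],"fingers": -1},{"angular": [0,0,0],"slide": [-1,-11,20],"fingers": -1},{"angular": [0,0,0],"slide": [-1,-11,40],"fingers": -1},{"angular": [0,0,0],"slide": [-1,-11,55],"fingers": -1}]}}

```text
time_s: 4.18
eef_pos: [0.5851, 0.1603, 0.0654]
eef_rot: [0.999, 0.044, 0.002, -0.0]
force: [-0.2, -0.3, 0.4]
finger_gap: 1.003
grasp_force: 0.0
```

Call:
{"op": "arm_command", "data": {"increments": [{"angular": [0,0,0],"slide": [0,0,15],"fingers": -1},{"angular": [0,0,0],"slide": [0,0,27],"fingers": -1},{"angular": [0,0,0],"slide": [0,0,30],"fingers": -1},{"angular": [0,0,0],"slide": [0,0,30],"fingers": -1},{"angular": [0,0,0],"slide": [0,0,30],"fingers": -1}]}}

```text
time_s: 4.6
eef_pos: [0.5848, 0.1599, 0.0353]
eef_rot: [0.999, 0.044, 0.001, -0.0]
force: [0.1, 0.6, 0.6]
finger_gap: 1.005
grasp_force: 0.0
```

Height's fine, so I close.

Call:
{"op": "arm_command", "data": {"increments": [{"angular": [0,0,0],"slide": [-2,0,2],"fingers": 0},{"angular": [0,0,0],"slide": [-2,0,2],"fingers": 0.2},{"angular": [0,0,0],"slide": [-2,0,2],"fingers": 0.5},{"angular": [0,0,0],"slide": [-2,0,2],"fingers": 1},{"angular": [0,0,0],"slide": [-2,0,2],"fingers": 1}], "grip_force": 30}}

```text
time_s: 5.02
eef_pos: [0.5825, 0.1594, 0.0329]
eef_rot: [0.999, 0.043, 0.0, -0.0]
force: [-0.5, -0.9, 3.4]
finger_gap: 0.464
grasp_force: 30.5
```

Call:
{"op": "arm_command", "data": {"increments": [{"angular": [0,0,0],"slide": [0,0,0],"fingers": 1},{"angular": [0,0,0],"slide": [0,0,0],"fingers": 1},{"angular": [0,0,0],"slide": [0,0,0],"fingers": 1},{"angular": [0,0,0],"slide": [0,0,0],"fingers": 1}]}}

```text
time_s: 5.35
eef_pos: [0.5825, 0.1595, 0.0329]
eef_rot: [0.999, 0.043, 0.0, -0.0]
force: [-0.0, -1.1, 5.1]
finger_gap: 0.459
grasp_force: 30.6
```

Call:
{"op": "arm_command", "data": {"increments": [{"angular": [0,0,0],"slide": [0,0,-15],"fingers": 1},{"angular": [0,0,0],"slide": [0,0,-45],"fingers": 1},{"angular": [0,0,0],"slide": [0,0,-80],"fingers": 1},{"angular": [0,0,0],"slide": [0,0,-120],"fingers": 1},{"angular": [0,0,0],"slide": [0,0,-150],"fingers": 1}]}}

```text
time_s: 5.77
eef_pos: [0.5824, 0.1596, 0.1847]
eef_rot: [0.999, 0.044, 0.001, -0.0]
force: [0.6, 0.3, -0.9]
finger_gap: 0.463
grasp_force: 30.4
```

Call:
{"op": "arm_command", "data": {"increments": [{"angular": [0,0,0],"slide": [-10,25,0],"fingers": 1},{"angular": [0,0,0],"slide": [-23,56,0],"fingers": 1},{"angular": [0,0,0],"slide": [-37,90,0],"fingers": 1},{"angular": [0,0,0],"slide": [-51,125,0],"fingers": 1},{"angular": [0,0,0],"slide": [-65,160,0],"fingers": 1}]}}

```text
time_s: 6.18
eef_pos: [0.5302, -0.007, 0.1819]
eef_rot: [0.999, 0.044, -0.0, 0.0]
force: [1.4, -0.7, -0.5]
finger_gap: 0.462
grasp_force: 30.4
```

Call:
{"op": "arm_command", "data": {"increments": [{"angular": [0,0,0],"slide": [-14,35,0],"fingers": 1},{"angular": [0,0,0],"slide": [-28,70,0],"fingers": 1},{"angular": [0,0,0],"slide": [-42,105,0],"fingers": 1},{"angular": [0,0,0],"slide": [-58,140,0],"fingers": 1},{"angular": [0,0,0],"slide": [-73,178,0],"fingers": 1}]}}

```text
time_s: 6.6
eef_pos: [0.4728, -0.1903, 0.182]
eef_rot: [0.999, 0.044, -0.0, -0.0]
force: [1.1, -0.1, -0.6]
finger_gap: 0.46
grasp_force: 30.4
```

Call:
{"op": "arm_command", "data": {"increments": [{"angular": [0,0,0],"slide": [0,0,20],"fingers": 1},{"angular": [0,0,0],"slide": [0,0,40],"fingers": 1},{"angular": [0,0,0],"slide": [0,0,60],"fingers": 1},{"angular": [0,0,0],"slide": [0,0,60],"fingers": 1},{"angular": [0,0,0],"slide": [0,0,60],"fingers": 1}]}}

```text
time_s: 7.02
eef_pos: [0.4731, -0.189, 0.1214]
eef_rot: [0.999, 0.044, -0.001, -0.001]
force: [0.3, 0.6, -0.5]
finger_gap: 0.457
grasp_force: 30.5
```

```bash
python3 - <<'E'
from h import *
a=snap('side','side4.png');b=snap('top','top4.png')
cv2.imwrite('pics/c5.png',np.hstack([cv2.resize(a[40:220,220:420],(400,360)),cv2.resize(b[150:330,340:540],(400,360))]))
s=robot.sense();print(s['time_s'],s['eef_pos'],s['eef_rot'],s['force'],s['finger_gap'])
E
```

```text
7.1167 [ 0.47464417 -0.18933032  0.12308104] [9.99044100e-01 4.37098403e-02 5.45160944e-04 1.97169533e-04] [ 0.06690125 -0.51920595 -0.51546181] 0.4605683786760852
```

View pics/c5.png

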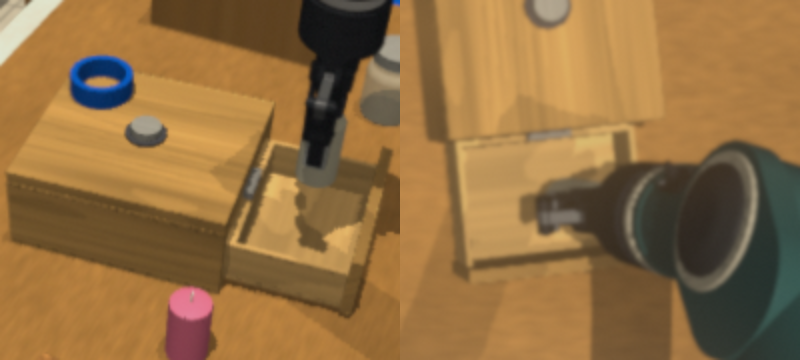

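The held candle hangs over the drawer interior: side crop (318,165), and top crop (560,215) against an interior centre of about (552,198). I lower it.

Call:
{"op": "arm_command", "data": {"increments": [{"angular": [0,0,0],"slide": [0,0,20],"fingers": 1},{"angular": [0,0,0],"slide": [0,0,40],"fingers": 1},{"angular": [0,0,0],"slide": [0,0,60],"fingers": 1},{"angular": [0,0,0],"slide": [0,0,70],"fingers": 1},{"angular": [0,0,0],"slide": [0,0,74],"fingers": 1}]}}

```text
time_s: 7.53
eef_pos: [0.4738, -0.1891, 0.0478]
eef_rot: [0.999, 0.044, -0.0, -0.0]
force: [-0.2, 0.3, -0.5]
finger_gap: 0.466
grasp_force: 30.5
```

Call:
{"op": "arm_command", "data": {"increments": [{"angular": [0,0,0],"slide": [0,0,2],"fingers": 1},{"angular": [0,0,0],"slide": [0,0,4],"fingers": 1},{"angular": [0,0,0],"slide": [0,0,4],"fingers": 1}]}}

```text
time_s: 7.78
eef_pos: [0.4746, -0.1895, 0.045]
eef_rot: [0.999, 0.044, 0.001, 0.0]
force: [-0.2, 1.0, -0.2]
finger_gap: 0.458
grasp_force: 30.5
```

Call:
{"op": "arm_command", "data": {"increments": [{"angular": [0,0,0],"slide": [0,0,1],"fingers": 1},{"angular": [0,0,0],"slide": [0,0,2],"fingers": 1},{"angular": [0,0,0],"slide": [0,0,2],"fingers": 1}]}}

```text
time_s: 8.03
eef_pos: [0.4745, -0.1896, 0.0428]
eef_rot: [0.999, 0.044, 0.001, 0.0]
force: [0.2, -0.8, 1.0]
finger_gap: 0.459
grasp_force: 30.7
```

Call:
{"op": "arm_command", "data": {"increments": [{"angular": [0,0,0],"slide": [0,0,0.5],"fingers": 1},{"angular": [0,0,0],"slide": [0,0,0.5],"fingers": 0},{"angular": [0,0,0],"slide": [0,0,0.5],"fingers": -0.3},{"angular": [0,0,0],"slide": [0,0,0.5],"fingers": -0.5},{"angular": [0,0,0],"slide": [0,0,0.5],"fingers": -0.5}]}}

```text
time_s: 8.45
eef_pos: [0.4739, -0.1894, 0.0417]
eef_rot: [0.999, 0.044, -0.0, 0.0]
force: [-0.1, 0.0, -0.2]
finger_gap: 0.75
grasp_force: 0.0
```

Call:
{"op": "arm_command", "data": {"increments": [{"angular": [0,0,0],"slide": [0,0,0],"fingers": -0.5},{"angular": [0,0,0],"slide": [0,0,-10],"fingers": -0.5},{"angular": [0,0,0],"slide": [0,0,-30],"fingers": -0.5},{"angular": [0,0,0],"slide": [0,0,-60],"fingers": -0.5},{"angular": [0,0,0],"slide": [0,0,-90],"fingers": -0.5}]}}

```text
time_s: 8.87
eef_pos: [0.4733, -0.189, 0.1328]
eef_rot: [0.999, 0.044, -0.001, -0.0]
force: [0.9, -0.6, -0.5]
finger_gap: 0.745
grasp_force: 0.0
```

Call:
{"op": "arm_command", "data": {"increments": [{"angular": [0,0,0],"slide": [0,0,-40],"fingers": -0.5},{"angular": [0,0,0],"slide": [0,40,-60],"fingers": -0.5},{"angular": [0,0,0],"slide": [0,80,-60],"fingers": -0.5},{"angular": [0,0,0],"slide": [0,120,-60],"fingers": -0.5},{"angular": [0,0,0],"slide": [0,150,-60],"fingers": -0.5}]}}

```text
time_s: 9.28
eef_pos: [0.4868, -0.3428, 0.1938]
eef_rot: [0.999, 0.042, 0.001, 0.002]
force: [0.6, -0.7, -0.6]
finger_gap: 0.753
grasp_force: 0.0
```

```bash
python3 - <<'E'
from h import *
a=snap('side','side5.png');b=snap('top','top5.png')
cv2.imwrite('pics/c6.png',np.hstack([cv2.resize(a[40:220,220:420],(400,360)),cv2.resize(b[150:330,340:540],(400,360))]))
s=robot.sense();print(s['time_s'],s['eef_pos'],s['force'],s['finger_gap'])
E
```

```text
9.3833 [ 0.4855078  -0.34530767  0.19259729] [0.79194372 0.63846895 0.03952125] 0.7494335114223596
```

View pics/c6.png

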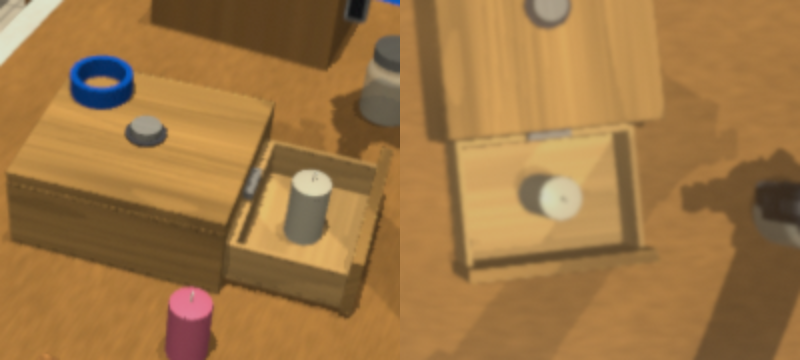

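The candle stands upright near the centre of the open drawer (side crop (307,207), top crop (557,198)). The gripper is clear, so I hand it in.

```bash
python3 -c "
from workcell import robot
print(robot.sign_off())"
```

```text
the job is handed in; nothing more can be done
None
```

I pressed the button, the drawer sprang open, and the short thick candle now stands upright near the middle of the open drawer with the gripper clear; I handed the job in at about 9.4 s, and sign-off returned no verdict.

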